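Free the index plate of the pull-out indexing station

TASK

Pull the tray of the grey indexing station on the bench out to its stop, then pull the spring index pin up by its round knob as far as it goes, clear of its hole in the plate, so that a colleague can turn the plate. Finish while holding the pin up with the fingers, the tray still fully out; do not let go at the end. Leave the file, the try square and the brass bush that lie on the bench around the station where they are.

Things in the scene. Friction and masses are not known exactly. Their poses are not given: they have to be found in the camera images.
- station: Grey sheet-steel housing, 310 deep (x) x 330 wide (y) x 148 mm high, fixed to the bench, with one pull-out tray. Origin: at bench level under the middle of its front edge. x points into the housing (away from the robot), y to the left, z up; the tray slides out along -x. Its roof covers the index pin until the tray is pulled out.
- tray (a joint): How far the tray is out, m: 0 shut, 0.160 at its hard stop. Stiff slide, about 4 N of friction, stays where it is left; it may start up to 30 mm open. The white tray front is 12 mm thick and reaches 140 mm above the bench; tray sides reach 54 mm.
- tray_handle (a point): Middle of the tray's handle bar: a round steel bar 12 mm thick, level along the station's y, 130 mm long over the bar's legs, its axis 45 mm out from the tray front (39 mm free gap behind it) and 113 mm above the bench (35 mm below the roof's top). Can be pinched from above.
- pin_knob: Round black knob of the sprung index pin: a plain cylinder, 28 mm diameter, 28 tall. Origin at its middle, 113 mm above the bench when seated; z up. Rides with the tray, 85 mm behind the inner face of the tray front, up to 35 mm either side of the tray's middle; free from above once the tray is out. The sleeve and bracket under it end 84 mm above the bench.
- index_pin (a joint): How far the index pin is pulled up, m: 0 seated in its hole, 0.020 fully up at a hard stop. Spring about 4 N when seated, 8 N fully up; it snaps back when let go. The pin leaves the hole at 0.008. The green head carrying plate and pin stays put in the tray (60 N of friction). Its T-handled clamp screw, 45 mm further back and 72 mm left of the knob, 79 mm high, is fixed and not needed.
- flat_file: flat file with a round wooden handle, 245 long, lying beside the station; leave it
- square: steel try square, about 150 x 90 mm, lying beside the station; leave it
- bush: flanged brass bush, 50 mm across, 35 high, standing on the bench right of the tray; leave it

How it is judged (in metres and radians):
On the way, in this order (a step that is already met when the one before it is completed fails the run):
1. the tray is out to its stop (within 5 mm) (value of joint tray above 0.155 m), for 0.2 s.
2. with the tray out, the index pin is pulled up to within 3.5 mm of its stop by the fingers on its knob (value of joint tray above 0.15 m and value of joint index_pin above 0.0165 m and contact force between the fingers and pin_knob above 2 N), for 0.3 s.
At the end, for the whole second after the job is handed in: The tray is within 10 mm of its stop, the index pin is within 3.5 mm of fully up, and the fingers are holding its knob (more than 2 N), through the last second (all of step 2); the arm keeps its last pose, push and grip.
It fails at once if the file, the try square or the brass bush is moved more than 25 mm (distance of any of flat_file, square, bush from where it was at the start of the episode above 0.025 m).
It also fails if it takes over 48 s, if anything falls off the work surface, if the arm or the gripper's body presses on something with over 40 N, if the wrist force passes 120 N, or if a joint passes its speed limit or range.

ROBOT

A 6-joint arm with a two-finger parallel gripper is mounted at the origin on the work surface. World frame = base frame: x ahead of the robot, y to its left, z up, the work surface at z = 0. Lengths are in mm, angles in rad, forces in N, time in s.
With the tool pointing down it reaches from about 400 to 925 mm from the base axis. Payload 12.5 kg.
Tool frame: the origin (TCP) lies at the very end of the fingers, on their centre line; the grasp point (between the pads) lies 19 mm behind it; z points along the fingers, y is the line along which they close (so a half turn about z gives the same grasp; the last joint's range is limited). The gripper opens to 95 mm and grips with 3 to 60 N. Pads are 20 mm wide; open, the fingers measure 119 mm over their backs; the gripper's body (75 mm by 180 mm) begins 59 mm behind the grasp point.
Start: joints at [1.067, 0.491, 1.559, -0, 1.092, -0.106], TCP at [242.105, 576.222, 214.661] pointing down, gripper open.
Joint ranges: [-3.1, 3.1], [-0.84, 2.19], [0.05, 2.79], [-1.13, 4.28], [0.06, 2.93], [-2.69, 2.69]. Speed limits (rad/s): [2.22, 2.22, 2.79, 3.14, 3.14, 3.14].

INTERFACE

Orientations are given as [roll, pitch, yaw] about the fixed x, y, z axes, in that order (R = Rz(yaw) Ry(pitch) Rx(roll)).
In Python, from cell import * gives the robot as it stands.
- The arm moves only by the tool jog_arm, never from a script. Its argument "targets" is a list of rows, each an object with "turn": the turn, a rotation vector about the world's x, y, z in degrees, a list of three; "slide": the shift along the world's x, y, z in mm, a list of three; "claw": the opening in per cent of the stroke, from 0 (shut) to 100 (fully open). In form: [{"turn": [wx, wy, wz], "slide": [x, y, z], "claw": claw}, ...]. A call has 1 to 5 rows; each row shifts and turns the commanded pose from where the row before left it; what a row does not reach is not made up. A row lasts 1/8 s, in which the tool goes at most 62.5 mm and 10.7 degrees, less where a joint would pass 70% of its speed; a pose out of reach is approached as far as the arm can. A call with a gripper value outside its range is refused whole. The fingers move at their own pace and stop on an object; the grip force is fixed at half the most. Time passes only in rows, so rows that do not move let the fingers close. It gives the time, the measured TCP pose, the force, the opening and the grip force at its end, in the units of the state.
- state(): the state, without advancing time (a new reading comes with each control period).
- read_camera(name): name is "side" or "top" or "wrist"; returns a dict with "frame" (480x640x3 uint8, blue, green, red), "mtx" (3x3 intrinsics, pixels), "R" (3x3) and "t" (3): a world point X has camera coordinates R X + t. Camera axes: x right, y down, z forward; pixel columns grow to the right and rows downward; lengths in mm; the calibration is good to about 2 mm. A picture is of the moment at which its call begins. There is no depth.
- job_done(): hands the job in; it is judged then, once.
Trained networks look in the newest picture that a camera, given by its name, has taken for a name from the list of things; names that differ only in an ending like _2 or _b are one class to them, and where a whole thing is asked for, a point or a joint stands for the part that bears it (a point fixed in the world has none). Each returns a list of dicts, best first, with "conf" (0 to 1); they miss things now and then, are a little off and sometimes report something else, mostly with a low value. They report only what shows in the picture. A call takes as long as a camera call.
- look_for(query, camera): "xy" ([column, row] in pixels, amid what is visible of it).
The state is a dict: "t": time; "joints": joint angles; "qvel": joint speeds; "tau": joint torques, N m; "eef_pos": TCP position; "tcp_rot": TCP orientation; "ft_force": force on the tool from outside, world axes, zero at the start; "moment": the same for the moment, N m; "opening": opening from 0.0 (shut) to 1.0 (fully open); "grip_force": force on a finger pad.
Only numpy, scipy, OpenCV 4.12 (cv2) and the standard library are available. Lean on these libraries where they do the work, as an engineer would, in place of code of your own. Each camera call takes 0.05 s, during which the arm holds its last target. There are 200 camera calls.

## Working session

There is one attempt and no reset: what is moved stays moved. The work goes in short steps, Python scripts to look and compute and a tool call to move; the robot and the scene stay as the last step left them, time stands still between calls to the robot, and variables do not carry over. Pictures are saved under pics/ and viewed, at most 10 in all, crops included, and the job is handed in when it is done.

Besides the shell and the picture viewer there is one more tool, called after "Call:" by a JSON object that holds its "name" and its "arguments". jog_arm: Moves the arm, as the interface text tells. Its arguments: {"type":"object","properties":{"targets":{"type":"array","items":{"type":"object","properties":{"turn":{"type":"array","items":{"type":"number"}},"slide":{"type":"array","items":{"type":"number"}},"claw":{"type":"number"}}}}},"required":["targets"]}

```bash
mkdir -p pics
python3 - <<'E'
from cell import *
import cv2
s=state();print(s)
for c in ("top","side"):
    r=read_camera(c);cv2.imwrite(f"pics/{c}0.png",r["frame"]);print(c,r["mtx"].tolist(),r["R"].tolist(),r["t"].tolist())
    for q in ("tray_handle","station","pin_knob","bush","tray"):
        print(q,[(d["xy"],round(d["conf"],2)) for d in look_for(q,c)][:3])
E
```

```text
{'t': 0.0, 'joints': array([ 1.06745096e+00,  4.91543140e-01,  1.55944791e+00,  3.79888333e-05,
        1.09171549e+00, -1.05583110e-01]), 'qvel': array([ 0.00030678, -0.00040714, -0.00060527,  0.00094675,  0.00066471,
       -0.00012234]), 'tau': array([-1.97860652e-03, -6.12618971e+01, -2.58176547e+01,  6.93080225e-02,
        4.82662779e-02, -5.40854410e-05]), 'eef_pos': array([241.93878483, 576.00538947, 214.07248624]), 'tcp_rot': array([-3.14048852e+00, -1.50893760e-04,  2.74381278e+00]), 'ft_force': array([-0.58545174, -0.75440283, -0.37662807]), 'moment': array([-0.06083369, -0.01643709, -0.03216181]), 'grip_force': 0.0, 'opening': 1.0019160809988967}
top [[543.9835201652078, 0.0, 315.0906301405812], [0.0, 543.9835201652078, 242.01426168447685], [0.0, 0.0, 1.0]] [[-0.01814010940891195, -0.9998137790261438, -0.006583593250936795], [-0.9841549847816647, 0.019016826440292258, -0.17628762361987074], [0.17637999421712805, 0.0032813993357828407, -0.9843166817942103]] [34.78720545119543, 630.2425391122267, 1034.414395999798]
tray_handle [([462.2, 346.0], 0.7), ([364.3, 226.0], 0.63)]
station [([375.1, 153.7], 0.82)]
pin_knob []
bush [([462.9, 345.1], 0.72)]
tray [([366.5, 223.5], 0.89)]
side [[483.1285228090124, 0.0, 321.05021172449227], [0.0, 483.1285228090124, 234.95086290431686], [0.0, 0.0, 1.0]] [[0.701482419483298, -0.7125938111446978, 0.011509799048343436], [-0.42593212168676575, -0.4321296137648752, -0.7948873030957472], [0.5714054977608009, 0.5526970754633089, -0.6066479208758871]] [-416.35805291481745, 359.7938889623527, 762.1985109560532]
tray_handle [([373.4, 263.2], 0.73)]
station [([418.7, 241.6], 0.96)]
pin_knob []
bush [([362.1, 399.3], 0.83)]
tray [([373.3, 261.5], 0.59)]
```

View pics/top0.png

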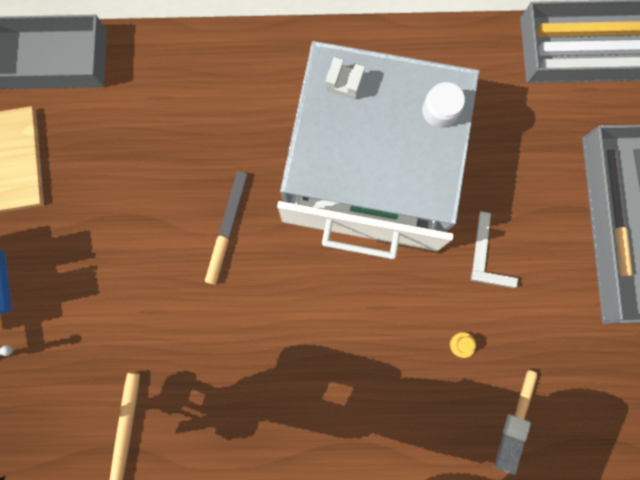

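View pics/side0.png

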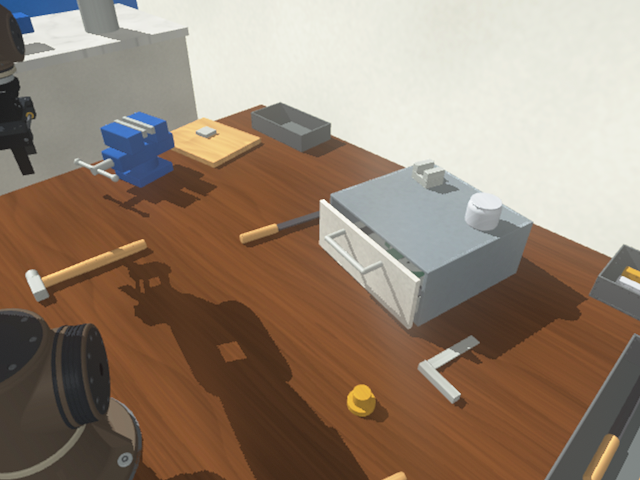

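The top view shows the roof corners at about (284,192), (456,222), (478,70), (313,43). The handle bar runs from (324,243) to (395,256). The tray is slightly open. The bush is at (463,345), the square at (485,255) and the file at (228,230).

```bash
cat > h.py <<'E'
from cell import *
import cv2, numpy as np
def ray(r,p,z):
    d=r["R"].T@np.linalg.inv(r["mtx"])@np.array([p[0],p[1],1.]); c=-r["R"].T@r["t"]
    return c+d*(z-c[2])/d[2]
def proj(r,X):
    v=r["mtx"]@(r["R"]@np.asarray(X,float)+r["t"]); return v[:2]/v[2]
E
python3 - <<'E'
from h import *
r=read_camera("top")
P={}
for n,p,z in [("FL",(284,192),148),("FR",(456,222),148),("BR",(478,70),148),("BL",(313,43),148),("hL",(325,243),113),("hR",(395,255.5),113),("tL",(279,204),140),("tR",(452,236),140),("tLo",(279,209),140),("bush",(463,345),35),("sqc",(476,278),0),("sqe",(517,283),0),("sqt",(485,213),0),("file",(212,282),10)]:
    P[n]=ray(r,p,z);print(n,P[n].round(1))
for a,b in [("FL","FR"),("FL","BL"),("hL","hR"),("tL","tR"),("BL","BR"),("FR","BR")]:
    d=P[b]-P[a];print(a,b,np.linalg.norm(d).round(1),np.degrees(np.arctan2(d[1],d[0])).round(2))
s=read_camera("side")
m=(P["hL"]+P["hR"])/2; print("mid",m,"in side",proj(s,m),proj(s,P["hL"]),proj(s,P["hR"]))
f=s["frame"][180:340,280:440];cv2.imwrite("pics/sidec.png",cv2.resize(f,(600,600),interpolation=2))
f=r["frame"][170:280,260:480];cv2.imwrite("pics/topc.png",cv2.resize(f,(800,400),interpolation=2))
E
```

```text
FL [710.2  78.9 148. ]
FR [ 646.7 -237.5  148. ]
BR [ 947.  -299.3  148. ]
BL [1010.9   19.6  148. ]
hL [618.3   4.  113. ]
hR [ 591.8 -127.6  113. ]
tL [689.3  88.9 140. ]
tR [ 622.2 -230.5  140. ]
tLo [679.7  89.  140. ]
bush [ 422.5 -265.1   35. ]
sqc [ 558.3 -310.2    0. ]
sqe [ 546.3 -394.4    0. ]
sqt [ 696.5 -339.     0. ]
file [559.2 237.6  10. ]
FL FR 322.7 -101.33
FL BL 306.6 -11.16
hL hR 134.3 -101.39
tL tR 326.5 -101.88
BL BR 325.2 -101.34
FR BR 306.5 -11.63
mid [605.06714019 -61.78875683 113.        ] in side [346.72298182 253.67303906] [328.33490135 237.19260563] [366.79247386 271.66044825]
```

View pics/topc.png

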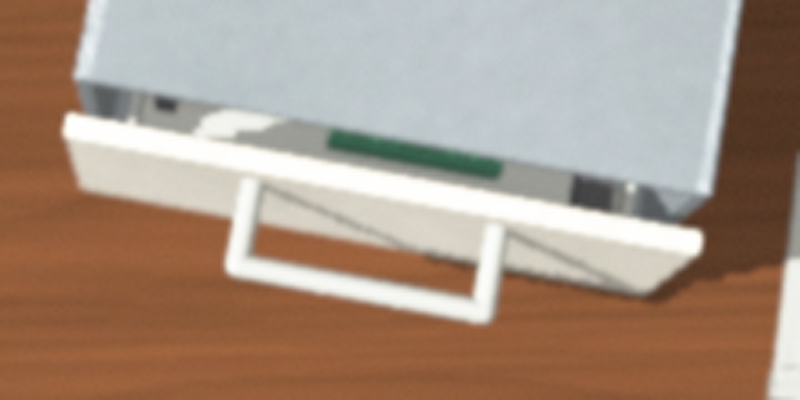

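Call:
{"name": "jog_arm", "arguments": {"targets": [{"turn": [0, 0, -7], "slide": [30, -52, 0], "claw": 100}, {"turn": [0, 0, -7], "slide": [30, -52, 0], "claw": 80}, {"turn": [0, 0, -7], "slide": [30, -52, 0], "claw": 60}, {"turn": [0, 0, -7], "slide": [30, -52, 0], "claw": 41}, {"turn": [0, 0, -7], "slide": [30, -52, 0], "claw": 41}]}}

```text
t: 1.32
eef_pos: [392.8, 314.6, 214.9]
tcp_rot: [3.141, 0.0, 2.129]
ft_force: [0.2, 0.2, 1.0]
opening: 0.634
grip_force: 0.0
```

Call:
{"name": "jog_arm", "arguments": {"targets": [{"turn": [0, 0, -7], "slide": [30, -52, 0], "claw": 41}, {"turn": [0, 0, -7], "slide": [30, -52, 0], "claw": 41}, {"turn": [0, 0, -7], "slide": [30, -52, 0], "claw": 41}, {"turn": [0, 0, -7], "slide": [30, -52, 0], "claw": 41}, {"turn": [0, 0, -7], "slide": [30, -52, 0], "claw": 41}]}}

```text
t: 1.95
eef_pos: [542.9, 54.3, 214.9]
tcp_rot: [3.141, -0.0, 1.518]
ft_force: [0.8, 1.4, 0.8]
opening: 0.413
grip_force: 0.0
```

Call:
{"name": "jog_arm", "arguments": {"targets": [{"turn": [0, 0, -5], "slide": [30, -52, 0], "claw": 41}, {"turn": [0, 0, -3.6], "slide": [33, -64, 0], "claw": 41}, {"turn": [0, 0, 0], "slide": [0, 0, 0], "claw": 41}]}}

```text
t: 2.33
eef_pos: [602.0, -54.9, 214.1]
tcp_rot: [3.141, 0.0, 1.367]
ft_force: [-0.4, 0.4, 0.2]
opening: 0.406
grip_force: 0.0
```

Run:
```python
from h import *
r=read_camera("wrist");print(state()["eef_pos"])
f=r["frame"].copy()
for X in ([618.3,4,113],[591.8,-127.6,113],[605,-61,113],[603,-57,94]):
    p=proj(r,X);print(p); cv2.circle(f,tuple(int(v) for v in p),4,(0,0,255),1)
print([(d["xy"],d["conf"]) for d in look_for("tray_handle","wrist")])
cv2.imwrite("pics/w1.png",f)
```

```text
[600.92870203 -52.85666437 214.09315795]
[329.27603981 163.20905555]
[329.51389684 318.46498751]
[329.1524928  244.81055524]
[325.75538865 235.00460625]
[([398.4, 173.1], 0.67)]
```

View pics/w1.png

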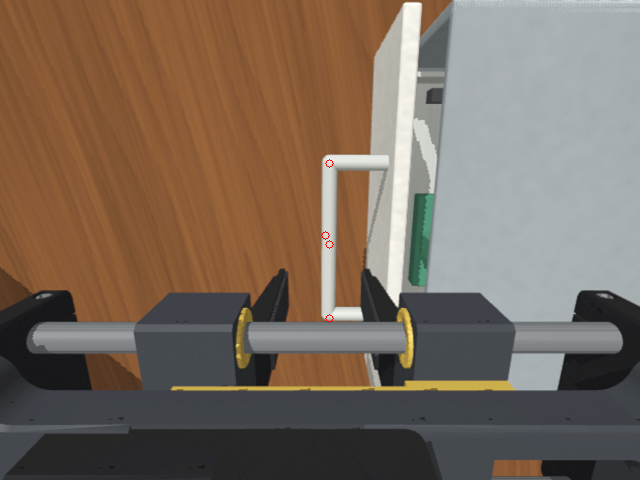

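The wrist view puts the bar exactly at the projected points (329,163) to (329,318), so I can descend.

Call:
{"name": "jog_arm", "arguments": {"targets": [{"turn": [0, 0, 0], "slide": [2, -3, -50], "claw": 41}, {"turn": [0, 0, 0], "slide": [0, 0, -50], "claw": 41}, {"turn": [0, 0, 0], "slide": [0, 0, -19], "claw": 41}, {"turn": [0, 0, 0], "slide": [0, 0, 0], "claw": 41}]}}

```text
t: 2.92
eef_pos: [601.8, -52.8, 94.8]
tcp_rot: [-3.139, -0.0, 1.374]
ft_force: [0.1, -0.2, 0.0]
opening: 0.411
grip_force: 0.0
```

Call:
{"name": "jog_arm", "arguments": {"targets": [{"turn": [0, 0, 0], "slide": [4, -4, 0], "claw": 41}, {"turn": [0, 0, 0], "slide": [0, 0, 0], "claw": 5}, {"turn": [0, 0, 0], "slide": [0, 0, 0], "claw": 0}, {"turn": [0, 0, 0], "slide": [0, 0, 0], "claw": 0}, {"turn": [0, 0, 0], "slide": [0, 0, 0], "claw": 0}]}}

```text
t: 3.55
eef_pos: [606.3, -58.2, 95.9]
tcp_rot: [-3.141, -0.0, 1.372]
ft_force: [-3.9, 0.7, 3.2]
opening: 0.116
grip_force: 30.0
```

Call:
{"name": "jog_arm", "arguments": {"targets": [{"turn": [0, 0, 0], "slide": [-19.6, 4, 0], "claw": 0}, {"turn": [0, 0, 0], "slide": [-19.6, 4, 0], "claw": 0}, {"turn": [0, 0, 0], "slide": [-19.6, 4, 0], "claw": 0}, {"turn": [0, 0, 0], "slide": [-19.6, 4, 0], "claw": 0}, {"turn": [0, 0, 0], "slide": [-19.6, 4, 0], "claw": 0}]}}

```text
t: 4.18
eef_pos: [509.8, -37.8, 95.9]
tcp_rot: [3.138, -0.001, 1.371]
ft_force: [7.5, 8.2, -3.6]
opening: 0.118
grip_force: 30.0
```

Call:
{"name": "jog_arm", "arguments": {"targets": [{"turn": [0, 0, 0], "slide": [-14.7, 3, 0], "claw": 0}, {"turn": [0, 0, 0], "slide": [-9.8, 2, 0], "claw": 0}, {"turn": [0, 0, 0], "slide": [0, 0, 0], "claw": 0}]}}

```text
t: 4.55
eef_pos: [483.6, -32.2, 95.9]
tcp_rot: [-3.141, -0.001, 1.371]
ft_force: [-2.2, 11.1, 4.8]
opening: 0.118
grip_force: 30.0
```

Call:
{"name": "jog_arm", "arguments": {"targets": [{"turn": [0, 0, 0], "slide": [-4.9, 1.5, 0], "claw": 0}, {"turn": [0, 0, 0], "slide": [-4.9, 1.5, 0], "claw": 0}, {"turn": [0, 0, 0], "slide": [0, 0, 0], "claw": 0}]}}

```text
t: 4.92
eef_pos: [474.6, -30.2, 95.9]
tcp_rot: [3.141, -0.0, 1.372]
ft_force: [1.0, 2.3, 2.9]
opening: 0.116
grip_force: 30.0
```

Call:
{"name": "jog_arm", "arguments": {"targets": [{"turn": [0, 0, 0], "slide": [-4.9, 1, 0], "claw": 0}, {"turn": [0, 0, 0], "slide": [0, 0, 0], "claw": 0}]}}

```text
t: 5.18
eef_pos: [469.6, -29.2, 95.9]
tcp_rot: [3.141, -0.0, 1.372]
ft_force: [1.4, 3.2, 5.1]
opening: 0.116
grip_force: 30.0
```

Call:
{"name": "jog_arm", "arguments": {"targets": [{"turn": [0, 0, 0], "slide": [-4.9, 1, 0], "claw": 0}, {"turn": [0, 0, 0], "slide": [0, 0, 0], "claw": 0}]}}

```text
t: 5.42
eef_pos: [465.1, -28.3, 95.9]
tcp_rot: [3.14, -0.0, 1.372]
ft_force: [3.4, 3.6, 2.7]
opening: 0.116
grip_force: 30.0
```

Call:
{"name": "jog_arm", "arguments": {"targets": [{"turn": [0, 0, 0], "slide": [-3, 0.6, 0], "claw": 0}, {"turn": [0, 0, 0], "slide": [0, 0, 0], "claw": 0}]}}

```text
t: 5.68
eef_pos: [465.2, -28.3, 95.9]
tcp_rot: [3.134, -0.0, 1.371]
ft_force: [17.0, 3.1, -10.3]
opening: 0.116
grip_force: 30.0
```

Call:
{"name": "jog_arm", "arguments": {"targets": [{"turn": [0, 0, 0], "slide": [3, -0.6, 0], "claw": 30}, {"turn": [0, 0, 0], "slide": [0, 0, 0], "claw": 42}, {"turn": [0, 0, 0], "slide": [0, 0, 0], "claw": 42}, {"turn": [0, 0, 0], "slide": [0, 0, 40], "claw": 42}, {"turn": [0, 0, 0], "slide": [0, 0, 60], "claw": 42}]}}

```text
t: 6.3
eef_pos: [463.6, -28.2, 195.8]
tcp_rot: [-3.138, 0.0, 1.372]
ft_force: [0.2, -0.6, 0.3]
opening: 0.416
grip_force: 0.0
```

Call:
{"name": "jog_arm", "arguments": {"targets": [{"turn": [0, 0, 0], "slide": [15, -3, 30], "claw": 55}, {"turn": [0, 0, 0], "slide": [30, -6, 10], "claw": 55}, {"turn": [0, 0, 0], "slide": [0, 0, 0], "claw": 55}]}}

```text
t: 6.68
eef_pos: [510.6, -37.7, 236.1]
tcp_rot: [3.14, 0.0, 1.372]
ft_force: [-0.6, 0.6, 0.0]
opening: 0.548
grip_force: 0.0
```

Run:
```python
from h import *
print(state()["eef_pos"])
for c,i in (("wrist",1),("top",0)):
    r=read_camera(c); f=r["frame"].copy()
    P=[ray(r,d["xy"],127 if c=="top" else 120).round(1).tolist() for d in look_for("pin_knob",c)]
    print(c,[(d["xy"],d["conf"]) for d in look_for("pin_knob",c)],P)
    if i:
        p=proj(r,[465.2,-28.3,113]);cv2.circle(f,tuple(int(v) for v in p),4,(0,0,255),1)
    cv2.imwrite(f"pics/{c}2.png",f)
```

```text
[510.64566947 -37.66571172 236.12021952]
wrist [([431.2, 254.3], 0.61)] [[600.1, -74.6, 120.0]]
top [([462.3, 345.8], 0.41)] [[422.4, -239.8, 127.0]]
```

View pics/wrist2.png

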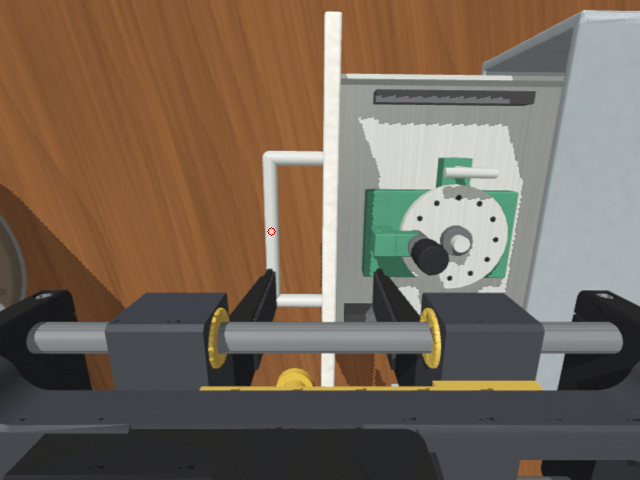

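View pics/top2.png

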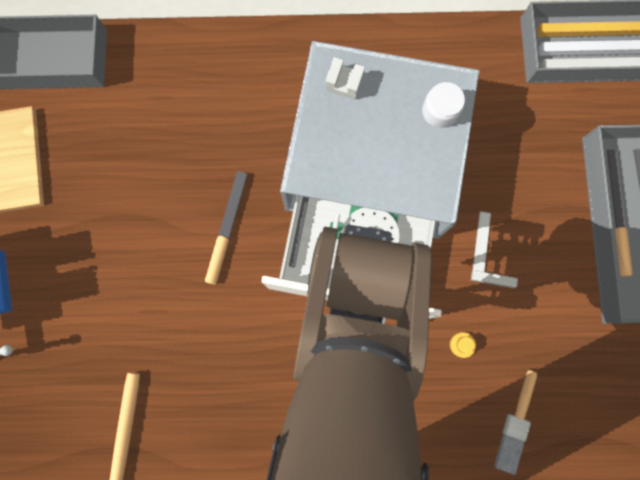

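The wrist view shows the knob's top at (432,253). It computes to about (600,-75), which is 142 mm behind the handle as it must be. The top view shows the tray fully out and nothing else moved.

Call:
{"name": "jog_arm", "arguments": {"targets": [{"turn": [0, 0, 0], "slide": [45, -19, 0], "claw": 55}, {"turn": [0, 0, 0], "slide": [44, -18, 0], "claw": 55}, {"turn": [0, 0, 0], "slide": [0, 0, -30], "claw": 55}, {"turn": [0, 0, 0], "slide": [0, 0, 0], "claw": 55}]}}

```text
t: 7.48
eef_pos: [597.4, -74.1, 203.5]
tcp_rot: [-3.137, -0.0, 1.372]
ft_force: [0.2, -0.4, 0.7]
opening: 0.55
grip_force: 0.0
```

Run:
```python
from h import *
print(state()["eef_pos"])
r=read_camera("wrist"); f=r["frame"].copy()
L=look_for("pin_knob","wrist"); print([(d["xy"],d["conf"],ray(r,d["xy"],120).round(1)) for d in L])
e=state()["eef_pos"]
for z,c in ((127,(0,0,255)),(99,(0,255,255))):
    p=proj(r,[600,-75,z]);print(p);cv2.circle(f,tuple(int(v) for v in p),4,c,1)
cv2.imwrite("pics/w3.png",f)
```

```text
[597.44464814 -74.14187221 203.54958908]
[([331.6, 247.5], 0.8, array([602.3, -77.6, 120. ]))]
[328.07891208 247.48348239]
[327.91621922 237.94134995]
```

View pics/w3.png

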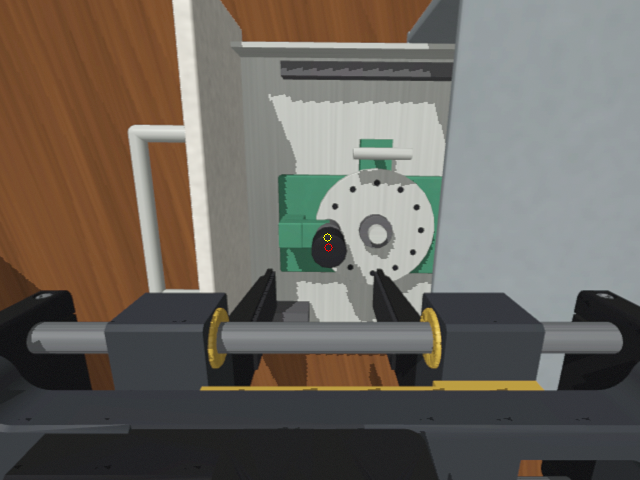

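The knob's top is centred at about (329,249), giving (600,-76). I'll check the height of the plate's hub at (377,233), since it stands near one finger's path.

Run:
```python
from h import *
r=read_camera("wrist"); K=r["mtx"]; R=r["R"]; c2=-R.T@r["t"]
c1=c2+np.array([510.6-597.4,-37.7+74.1,236.1-203.5])
def tri(p1,p2):
    P=[K@np.c_[R,-R@c] for c in (c1,c2)]
    X=cv2.triangulatePoints(P[0],P[1],np.array(p1,float),np.array(p2,float));return (X[:3]/X[3]).ravel().round(1)
print("hub",tri((461,243),(377,233)),"knob",tri((433,251),(328.5,249)))
print(ray(r,(328.5,249),127))
```

```text
hub [645.5 -87.4  72. ] knob [601.8 -74.6 124.3]
[601.20388805 -77.12964654 127.        ]
```

The hub is at about 72 mm, well under the fingertips at 97 mm.

Call:
{"name": "jog_arm", "arguments": {"targets": [{"turn": [0, 0, 0], "slide": [3.4, -2, -40], "claw": 50}, {"turn": [0, 0, 0], "slide": [0, 0, -40], "claw": 50}, {"turn": [0, 0, 0], "slide": [0, 0, -26], "claw": 50}, {"turn": [0, 0, 0], "slide": [0, 0, 0], "claw": 50}]}}

```text
t: 8.12
eef_pos: [601.6, -76.1, 99.4]
tcp_rot: [-3.14, -0.0, 1.372]
ft_force: [0.1, -0.4, -0.1]
opening: 0.501
grip_force: 0.0
```

Call:
{"name": "jog_arm", "arguments": {"targets": [{"turn": [0, 0, 0], "slide": [0, 0, 0], "claw": 20}, {"turn": [0, 0, 0], "slide": [0, 0, 0], "claw": 0}, {"turn": [0, 0, 0], "slide": [0, 0, 0], "claw": 0}, {"turn": [0, 0, 0], "slide": [0, 0, 0], "claw": 0}]}}

```text
t: 8.62
eef_pos: [602.1, -76.3, 100.9]
tcp_rot: [3.141, 0.0, 1.372]
ft_force: [-3.5, 2.1, 8.9]
opening: 0.288
grip_force: 30.0
```

Call:
{"name": "jog_arm", "arguments": {"targets": [{"turn": [0, 0, 0], "slide": [0, 0, 4], "claw": 0}, {"turn": [0, 0, 0], "slide": [0, 0, 4], "claw": 0}, {"turn": [0, 0, 0], "slide": [0, 0, 4], "claw": 0}, {"turn": [0, 0, 0], "slide": [0, 0, 3], "claw": 0}, {"turn": [0, 0, 0], "slide": [0, 0, 0], "claw": 0}]}}

```text
t: 9.25
eef_pos: [601.9, -76.3, 114.7]
tcp_rot: [-3.141, -0.0, 1.372]
ft_force: [-1.0, 0.3, -7.6]
opening: 0.29
grip_force: 30.0
```

Call:
{"name": "jog_arm", "arguments": {"targets": [{"turn": [0, 0, 0], "slide": [0, 0, 2], "claw": 0}, {"turn": [0, 0, 0], "slide": [0, 0, 0], "claw": 0}]}}

```text
t: 9.5
eef_pos: [601.9, -76.3, 116.6]
tcp_rot: [-3.141, -0.0, 1.372]
ft_force: [-1.2, 1.4, -7.1]
opening: 0.288
grip_force: 30.0
```

Call:
{"name": "jog_arm", "arguments": {"targets": [{"turn": [0, 0, 0], "slide": [0, 0, 1.5], "claw": 0}, {"turn": [0, 0, 0], "slide": [0, 0, 0], "claw": 0}]}}

```text
t: 9.75
eef_pos: [601.9, -76.3, 118.1]
tcp_rot: [-3.141, 0.0, 1.372]
ft_force: [-0.3, 1.1, -7.8]
opening: 0.292
grip_force: 30.0
```

Call:
{"name": "jog_arm", "arguments": {"targets": [{"turn": [0, 0, 0], "slide": [0, 0, 1], "claw": 0}, {"turn": [0, 0, 0], "slide": [0, 0, 0], "claw": 0}]}}

```text
t: 10.0
eef_pos: [601.9, -76.3, 119.2]
tcp_rot: [-3.141, -0.0, 1.372]
ft_force: [-2.0, 1.5, -7.4]
opening: 0.289
grip_force: 30.0
```

Call:
{"name": "jog_arm", "arguments": {"targets": [{"turn": [0, 0, 0], "slide": [0, 0, 1], "claw": 0}, {"turn": [0, 0, 0], "slide": [0, 0, 0], "claw": 0}]}}

```text
t: 10.25
eef_pos: [601.9, -76.3, 120.2]
tcp_rot: [-3.141, 0.0, 1.372]
ft_force: [-2.6, 0.7, -8.3]
opening: 0.287
grip_force: 30.0
```

Call:
{"name": "jog_arm", "arguments": {"targets": [{"turn": [0, 0, 0], "slide": [0, 0, 1], "claw": 0}, {"turn": [0, 0, 0], "slide": [0, 0, 0], "claw": 0}, {"turn": [0, 0, 0], "slide": [0, 0, 0], "claw": 0}]}}

```text
t: 10.62
eef_pos: [601.9, -76.3, 121.1]
tcp_rot: [-3.141, -0.0, 1.372]
ft_force: [-2.7, 1.3, -8.8]
opening: 0.289
grip_force: 30.0
```

Run:
```python
from h import *
for i in range(4):
    r=read_camera("side"); s=state(); print(s["eef_pos"].round(1),s["ft_force"].round(1),s["grip_force"])
cv2.imwrite("pics/s4.png",cv2.resize(r["frame"][170:340,280:480],(800,680)[:1]+(600,),interpolation=2))
w=read_camera("wrist");print([(d["xy"],d["conf"]) for d in look_for("pin_knob","wrist")])
cv2.imwrite("pics/w4.png",w["frame"])
```

```text
[601.9 -76.3 121.1] [-3.8  1.9 -8.5] 29.997941851615906
[601.9 -76.3 121.1] [-2.9  1.4 -8.5] 29.997913241386414
[601.9 -76.3 121.1] [-2.3  1.  -9.4] 29.997920393943787
[601.9 -76.3 121.1] [-3.2  1.8 -9.8] 29.997957944869995
[([325.1, 298.0], 0.66)]
```

View pics/w4.png

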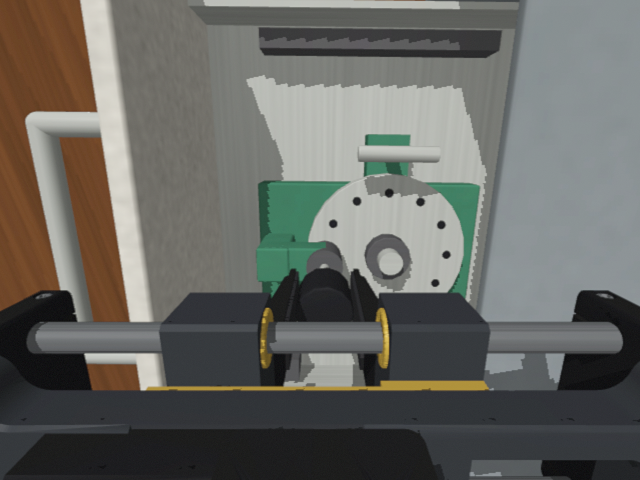

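The knob sits between the fingers at (325,295) with the pin rod showing above the sleeve at (323,268), so the pin is up. I'll raise it 1 mm at a time to feel the stop.

Call:
{"name": "jog_arm", "arguments": {"targets": [{"turn": [0, 0, 0], "slide": [0, 0, 1], "claw": 0}, {"turn": [0, 0, 0], "slide": [0, 0, 0], "claw": 0}, {"turn": [0, 0, 0], "slide": [0, 0, 0], "claw": 0}]}}

```text
t: 11.3
eef_pos: [601.8, -76.3, 121.4]
tcp_rot: [-3.141, -0.0, 1.372]
ft_force: [0.4, 1.7, -25.0]
opening: 0.287
grip_force: 30.0
```

Run:
```python
from h import *
for i in range(4):
    r=read_camera("wrist"); s=state(); print(s["eef_pos"].round(1),s["ft_force"].round(1),[d["xy"] for d in look_for("pin_knob","wrist")])
```

```text
[601.8 -76.3 121.4] [  1.1   1.2 -25.5] [[324.9, 299.9]]
[601.7 -76.3 121.4] [  0.8   1.2 -26.1] [[322.9, 298.2]]
[601.7 -76.3 121.4] [  0.7   2.4 -26.1] [[326.6, 296.9]]
[601.8 -76.3 121.4] [  0.3   0.7 -26. ] [[323.8, 298.2]]
```

The stop is felt: 26 N steady with no slip. I'll ease back 0.7 mm and hand in.

Call:
{"name": "jog_arm", "arguments": {"targets": [{"turn": [0, 0, 0], "slide": [0, 0, -0.7], "claw": 0}, {"turn": [0, 0, 0], "slide": [0, 0, 0], "claw": 0}, {"turn": [0, 0, 0], "slide": [0, 0, 0], "claw": 0}]}}

```text
t: 12.08
eef_pos: [601.8, -76.3, 121.3]
tcp_rot: [-3.141, -0.0, 1.372]
ft_force: [-1.6, 0.9, -21.8]
opening: 0.291
grip_force: 30.0
```

```bash
python3 -c "
from cell import *
s=state();print(s['eef_pos'],s['ft_force'],s['grip_force']);print(job_done())"
```

```text
[601.83006057 -76.26204972 121.31410548] [ -1.63236273   0.88300888 -21.82330578] 29.990086555480957
the job is handed in; nothing more can be done
None
```

I pulled the tray out to its stop, raised the index pin to its stop and handed the job in at about 12 s with the fingers still holding the knob at 30 N; no verdict came back, and the arm did not go near the file, square or bush.

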